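# Index a check source under the detector of a sample changer

### The job

Lay the blue check disc flat in the empty orange-ringed well of the sample wheel, then turn the wheel until that well clicks into place right under the detector head, and finally swing the red-knobbed lock lever in towards the wheel until its tooth is fully home in the rim slot. Leave the yellow disc, the vial and the jar where they are and do not knock the detector.

Things in the scene. Friction and masses are not known exactly. Their poses are not given: they have to be found in the camera images.
- changer: manual sample changer, fixed to the table: round grey base 276 mm across, 18 mm high, with a six-lobed aluminium wheel 240 mm across, its top 38 mm above the table, six wells at 84 mm radius (five hold steel dishes). Origin on the wheel's axis at table height; x points to the detector, z up.
- wheel (a joint): turn of the sample wheel (rad, anticlockwise from above, endless); 0 or any multiple of 2 pi when the orange-ringed well is under the detector. A spring roller drops into the rim's valleys 1.047 rad apart: it pulls the wheel in from within about 0.3 rad and takes about 0.5 N m to climb out of.
- open_well (a point): centre of the floor of the empty, orange-ringed well, 33 mm above the table: a round recess 31 mm wide, 5 mm deep, mouth chamfered to 34 mm
- wheel_grip (a point): centre of the black bar grip on the wheel's axis, turning with the wheel: 66 x 16 mm, 54 to 80 mm above the table; its x axis is the bar's length and points to the orange-ringed well (orange line on that end)
- detector_window (a point): centre of the detector head's window, which faces down 12 mm above the wheel's top. The head is a steel drum 52 mm across, its top 79 mm above the table with its arm, on a post outside the wheel's rim
- lock (a joint): lock lever angle (rad) about its vertical hinge: 0 fully home (tooth in a rim slot), 0.45 fully open; stays where it is left. The tooth enters only when the wheel stands in a detent.
- lock_knob (a point): middle of the red knob on the end of the lock lever, 20 mm thick, 56 to 84 mm above the table on a thin stem; 107 mm from the hinge
- lock_hinge (a point): vertical hinge axis of the lock lever; the lever turns clockwise from above to close
- blue_disc: blue plastic check-source disc, 25 mm across, 6 mm thick, lying on the table; origin at the centre of its underside
- yellow_disc: yellow check-source disc of the same size, not to be used; origin at the centre of its underside
- vial: clear vial with black cap, 28 mm across, 63 mm high, standing on the table; origin at the centre of its underside
- jar: orange sample jar with white cap, 54 mm across, 58 mm high; origin at the centre of its underside
- detector: the detector head with arm and post (origin and axes as the changer's)

How it is judged:
By the outcome, as a careful person would: the job done as asked, in the order asked, and still so for the second after the job is handed in, with the robot touching nothing.
It also fails if it takes over 69 s, if anything falls off the work surface, if the arm or the gripper's body presses on something with over 40 N, if the wrist force passes 120 N, or if a joint passes its speed limit or range.

### The arm

A 6-joint arm with a two-finger parallel gripper is mounted at the origin on a cart in front of the work surface, level with it; the furniture and walls round the work are solid. World frame = base frame: x ahead of the robot, y to its left, z up, the work surface at z = 0. Lengths are in m, angles in degrees, forces in N, time in s.
With the tool pointing down it reaches from about 0.4 to 0.825 m from the base axis. Payload 7 kg.
Tool frame: the origin (TCP) lies between the finger pads; the fingertips stand 22 mm ahead of it and the grasp point (between the pads) lies 3 mm ahead of it; z points along the fingers, y is the line along which they close (so a half turn about z gives the same grasp; the last joint's range is limited). The gripper opens to 88 mm and grips with 3 to 60 N. Pads are 19 mm wide; open, the fingers measure 130 mm over their backs; the gripper's body (78 mm by 193 mm) begins 47 mm behind the grasp point.
Start: joints at [84.231, 20.546, 0.682, 0, -70.136, -16.507], TCP at [0.256, 0.625, 0.249] pointing down, gripper open.
Joint ranges: [-176.03, 176.03], [-82.01, 121.73], [-58.28, 71.71], [-173.87, 95.51], [-174.79, -0.11], [-173.66, 173.66]. Speed limits (degrees/s): [136.94, 136.94, 172.46, 180, 180, 180].

### API

Orientations are given as [roll, pitch, yaw] about the fixed x, y, z axes, in that order (R = Rz(yaw) Ry(pitch) Rx(roll)).
In Python, from plant import r, vision gives the robot as it stands.
- The arm moves only by the shell command python3 -m pendant 'ROWS' [FORCE]. ROWS is JSON, a list that holds one entry, the list of rows, each a list of 7 numbers: the shift along the tool's x, y, z scaled (see below), then the turn, a rotation vector about the tool's x, y, z scaled (see below), then the opening, from -1 (shut) to 1 (fully open). In form: [[[x, y, z, wx, wy, wz, fingers], ...]]. A call has exactly 8 rows; each row shifts and turns the commanded pose from where the row before left it, along the tool's axes as they then stand; what a row does not reach is not made up. The controller multiplies each number of a shift by 20 mm and each number of a turn by 4 degrees. A row lasts 1/10 s, in which the tool goes at most 50 mm and 8.59 degrees, less where a joint would pass 70% of its speed; a pose out of reach is approached as far as the arm can. A call with a number of a shift or a turn outside -1 to 1 is refused whole. A call with a gripper value outside its range is refused whole. The fingers move at their own pace and stop on an object; FORCE is the grip in N (left out, the last holds). Time passes only in rows, so rows that do not move let the fingers close, or fill a call up. It gives the time, the measured TCP pose, the force, the opening and the grip force at its end, in the units of the state.
- r.get_state(): the state, without advancing time (a new reading comes with each control period).
- vision.capture(name): name is "scene" or "top" or "wrist"; returns a dict with "frame" (480x640x3 uint8, blue, green, red), "depth" (480x640 float32, m along the optical axis (not along the pixel's ray), 0 where there is no reading), "camera_matrix" (3x3 intrinsics, pixels), "k1" (the pictures are not rectified: a ray, as slopes to the right and down, at radius r is drawn at 1 + k1 r^2 times it, then the intrinsics apply), "extrinsics" (4x4, takes a point from world to camera coordinates); the wrist camera has in their place "hand_eye" (4x4, takes a point from camera to tool coordinates, whose origin is the TCP and whose axes are the flange's). Camera axes: x right, y up, looking along -z (the intrinsics and any distortion apply to the point x, -y, -z); pixel columns grow to the right and rows downward; lengths in m; the calibration is good to about 2 mm. A picture is of the moment at which its call begins: read the wrist's pose just before it.
- r.close_job(): hands the job in; it is judged then, once.
The state is a dict: "time_s": time; "joints": joint angles; "qd": joint speeds; "joint_torque": joint torques, N m; "tcp_pos": TCP position; "eef_rot": TCP orientation; "contact_force": force on the tool from outside, world axes, zero at the start; "moment": the same for the moment, N m; "gripper_width": finger opening in m; "gripper_force": force on a finger pad.
Only numpy, scipy, OpenCV 4.12 (cv2) and the standard library are available. Lean on these libraries where they do the work, as an engineer would, in place of code of your own. Each camera call takes 0.05 s, during which the arm holds its last target. There are 200 camera calls.

## Working session

There is one attempt and no reset: what is moved stays moved. The work goes in short steps, Python scripts to look and compute and a shell command to move; the robot and the scene stay as the last step left them, time stands still between calls to the robot, and variables do not carry over. Pictures are saved under pics/ and viewed, at most 10 in all, crops included, and the job is handed in when it is done.

```bash
ls; mkdir -p pics; python3 - <<'E'
from plant import r, vision
import cv2, numpy as np
print(r.get_state())
for n in ("scene","top"):
    c=vision.capture(n); cv2.imwrite(f"pics/{n}0.png",c["frame"]); np.savez(f"pics/{n}0.npz",**c)
    print(n,c["camera_matrix"],c["k1"],c.get("extrinsics"))
E
```

```text
pics
{'time_s': 0.0, 'joints': array([ 8.42282562e+01,  2.05908429e+01,  6.34058777e-01, -2.02531498e-02,
       -7.01367352e+01, -1.65064872e+01]), 'qd': array([ 0.00944007, -0.01528779,  0.01310165,  0.10764877, -0.08156362,
        0.01763336]), 'joint_torque': array([-2.07930789e-03, -5.82718277e+01,  2.93066365e+01,  6.99753195e+00,
        7.07507323e-03, -1.52584389e-04]), 'tcp_pos': array([0.25574916, 0.62417938, 0.2476311 ]), 'eef_rot': array([ 1.79904925e+02, -8.31899724e-03, -2.22851212e+01]), 'contact_force': array([ 0.85471296, -0.42050809,  0.37452997]), 'moment': array([-0.07170578, -0.02960214, -0.05555079]), 'gripper_force': 0.0, 'gripper_width': 0.08754797885887064}
scene [[590.16901068   0.         322.31446728]
 [  0.         590.16901068 240.58938928]
 [  0.           0.           1.        ]] -0.04775385674978173 [[ 0.88585473 -0.46382775 -0.01119005 -0.40351407]
 [ 0.29390538  0.54233501  0.78707838 -0.29387026]
 [-0.35900004 -0.70052592  0.6167515  -1.02476642]
 [ 0.          0.          0.          1.        ]]
top [[617.37442272   0.         313.24318247]
 [  0.         617.37442272 232.61777404]
 [  0.           0.           1.        ]] -0.12321887839140055 [[ 0.00541463 -0.99992057  0.01138127  0.13660196]
 [ 0.99882268  0.00595666  0.04814334 -0.52664242]
 [-0.04820731  0.01110719  0.99877559 -1.59544291]
 [ 0.          0.          0.          1.        ]]
```

View pics/scene0.png

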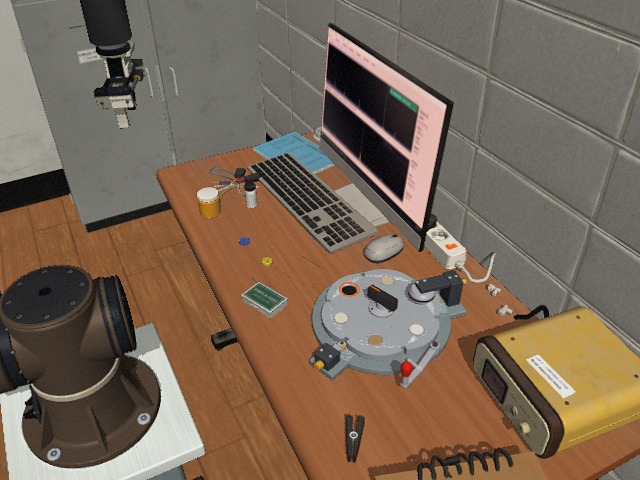

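View pics/top0.png

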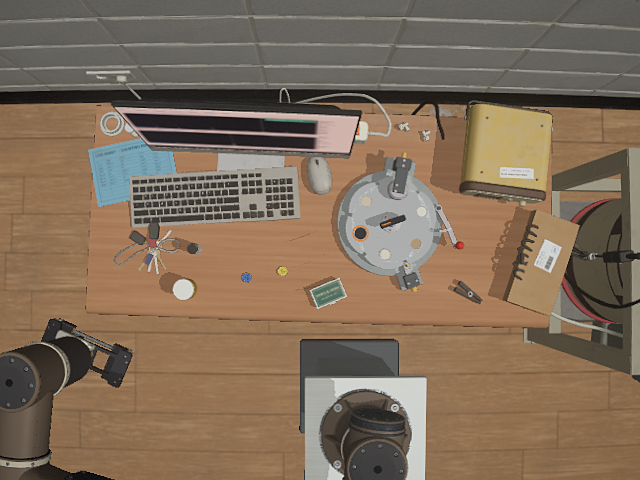

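The scene view shows the blue disc at (244,241), the yellow disc at (267,261) and the orange well at (349,290). In the top view the well is at (360,233), the grip at (391,222), the detector at (400,180), the red knob at (459,245), and blue at (246,277).

```bash
cat > h.py <<'E'
import numpy as np, cv2
from scipy.spatial.transform import Rotation as R
def ray(c,u,v):
    K=c["camera_matrix"]; xd=(u-K[0,2])/K[0,0]; yd=(v-K[1,2])/K[1,1]
    k=float(c["k1"]); rd=np.hypot(xd,yd); rr=rd
    for _ in range(20): rr=rd/(1+k*rr*rr)
    s=rr/rd if rd>0 else 1
    return np.array([xd*s,-yd*s,-1])
def onplane(c,u,v,z,T=None):
    """T: camera->world"""
    if T is None: T=np.linalg.inv(c["extrinsics"])
    d=T[:3,:3]@ray(c,u,v); o=T[:3,3]
    return o+d*(z-o[2])/d[2]
def wristT(c,s):
    T=np.eye(4); T[:3,:3]=R.from_euler("xyz",s["eef_rot"],degrees=True).as_matrix(); T[:3,3]=s["tcp_pos"]
    return T@c["hand_eye"]
def crop(f,u0,v0,w,h,k,name):
    cv2.imwrite(name,cv2.resize(f[v0:v0+h,u0:u0+w],None,fx=k,fy=k,interpolation=cv2.INTER_CUBIC))
E
python3 - <<'E'
from h import *
c=dict(np.load("pics/top0.npz"))
crop(c["frame"],320,145,160,150,4,"pics/topw.png")
crop(c["frame"],225,250,80,60,6,"pics/topd.png")
f=c["frame"].astype(int); hsv=cv2.cvtColor(c["frame"],cv2.COLOR_BGR2HSV)
for n,lo,hi,box,z in (("blue",(105,80,40),(130,255,255),(225,255,265,300),.006),("yellow",(22,120,80),(35,255,255),(265,255,305,290),.006),
  ("red",(0,150,80),(6,255,255),(445,230,475,260),.084),("orange",(5,160,120),(20,255,255),(345,215,375,250),.038)):
    m=cv2.inRange(hsv,lo,hi); M=np.zeros_like(m); a,b,e,d=box; M[b:d,a:e]=m[b:d,a:e]
    v,u=np.nonzero(M); 
    if len(u): print(n,len(u),u.mean(),v.mean(),(u.min()+u.max())/2,(v.min()+v.max())/2,onplane(c,u.mean(),v.mean(),z).round(4))
E
```

```text
blue 60 246.18333333333334 276.98333333333335 246.0 277.0 [0.4093 0.3137 0.006 ]
yellow 72 282.30555555555554 270.77777777777777 282.5 271.0 [0.4261 0.2196 0.006 ]
red 48 459.375 244.97916666666666 459.5 245.0 [ 0.4935 -0.2264  0.084 ]
orange 35 360.0857142857143 232.82857142857142 360.0 232.5 [0.5248 0.0197 0.038 ]
```

View pics/topw.png

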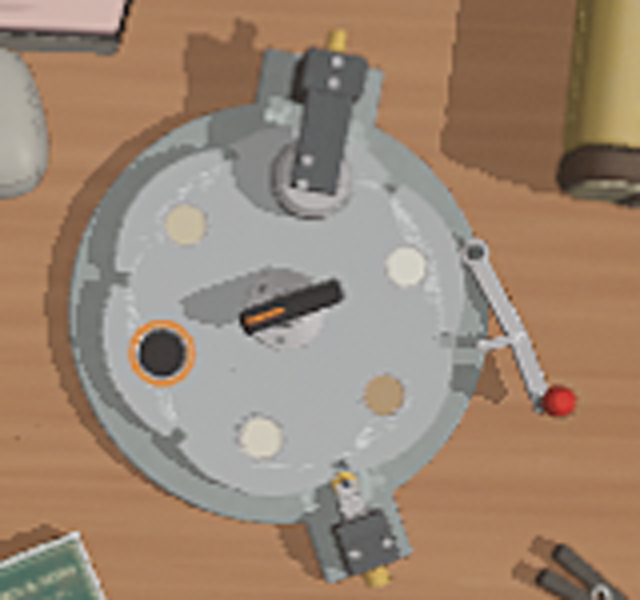

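The crop shows the well at (162,352), dishes at (186,224), (405,267), (384,395) and (261,438), the drum at (313,183), the roller tower at (365,545), the hinge at (475,252) and the knob at (559,401).

```bash
python3 - <<'E'
from h import *
c=dict(np.load("pics/top0.npz"))
P=lambda u,v,z: onplane(c,320+u/4-.375,145+v/4-.375,z)
w=P(162,352,.038);d=[P(*p,.038) for p in((186,224),(405,267),(384,395),(261,438))]
ctr=((w+d[1])/2+(d[0]+d[2])/2)/2
print("ctr",ctr, (w+d[1])/2,(d[0]+d[2])/2,"radii",[np.linalg.norm(x-ctr) for x in [w]+d])
a=lambda p:np.degrees(np.arctan2(*(p-ctr)[1::-1]))
print("angles",a(w),[a(x) for x in d])
dr=P(313,183,.079);print("drum",dr,a(dr),np.linalg.norm((dr-ctr)[:2]))
for n,p in dict(armend=P(332,75,.079),roller=P(365,545,.06),hinge=P(475,252,.05),knob=P(559,401,.07)).items(): print(n,p,a(p),np.linalg.norm((p-ctr)[:2]))
print(np.linalg.norm((P(475,252,.05)-P(559,401,.07))[:2]))
print("grip ends",P(243,324,.08),P(343,290,.08))
# vision depth check near drum top
for q in((313,165),(345,290),(291,307),(162,352),(559,401),(365,540),(475,252)):
    u,v=int(320+q[0]/4),int(145+q[1]/4); z=c["depth"][v,u]; rr=ray(c,u,v)*z; print(q,(np.linalg.inv(c["extrinsics"])@np.r_[rr,1])[:3].round(4))
E
```

```text
ctr [ 0.5531817  -0.05935556  0.038     ] [ 0.55321743 -0.05899135  0.038     ] [ 0.55314598 -0.05971977  0.038     ] radii [np.float64(0.08375087134798899), np.float64(0.08385353247840754), np.float64(0.08308838330391563), np.float64(0.08445361505511267), np.float64(0.08410209184371611)]
angles 109.44851794880516 [np.float64(49.327955530881916), np.float64(-70.337778016345), np.float64(-130.38673633875263), np.float64(169.58619565426636)]
drum [ 0.63021821 -0.07187796  0.079     ] -9.232763424254493 0.07804764399222493
armend [ 0.69886557 -0.08423493  0.079     ] -9.691274347252872 0.1477929992928175
roller [ 0.40276192 -0.10758406  0.06      ] -162.22279647522063 0.15796233541777566
hinge [ 0.59014677 -0.18077834  0.05      ] -73.06803434235229 0.1269248092158845
knob [ 0.49419355 -0.22988657  0.07      ] -109.08094472557592 0.18044507954078717
0.10778978745259077
grip ends [ 0.54108235 -0.02747377  0.08      ] [ 0.56284076 -0.09046849  0.08      ]
(313, 165) [ 0.6416 -0.0727  0.0762]
(345, 290) [0.4484 0.1574 1.6173]
(291, 307) [ 0.5528 -0.0565  0.0814]
(162, 352) [0.5248 0.0191 0.0287]
(559, 401) [ 0.4934 -0.2252  0.0849]
(365, 540) [ 0.4043 -0.112   0.0358]
(475, 252) [ 0.5902 -0.1822  0.039 ]
```

```bash
cat >> h.py <<'E'
def delta(s,target,yaw=None):
    Rm=R.from_euler("xyz",s["eef_rot"],degrees=True).as_matrix()
    d=Rm.T@(np.array(target)-s["tcp_pos"])*50
    print("row-units xyz",d.round(2), "yaw units", None if yaw is None else round(((s["eef_rot"][2]-yaw+180)%360-180)/4,2))
E
python3 -m pendant '[[[0.81,0.72,0.3,0,0,0,1],[0.81,0.72,0.3,0,0,0,1],[0.81,0.72,0.3,0,0,0,1],[0.81,0.72,0.3,0,0,0,1],[0.81,0.72,0.3,0,0,0,1],[0.81,0.72,0.3,0,0,0,1],[0.81,0.72,0.3,0,0,0,1],[0.81,0.72,0.3,0,0,0,1]]]' 15
python3 -m pendant '[[[0.81,0.72,0.3,0,0,0,1],[0.81,0.72,0.3,0,0,0,1],[0.81,0.72,0.3,0,0,0,1],[0.81,0.72,0.3,0,0,0,1],[0.81,0.72,0.3,0,0,0,1],[0.81,0.72,0.3,0,0,0,1],[0.81,0.72,0.3,0,0,0,1],[0.81,0.72,0.3,0,0,0,1]]]'
python3 -m pendant '[[[0,0,0,0,0,1,0.2],[0,0,0,0,0,1,0.2],[0,0,0,0,0,1,0.2],[0,0,0,0,0,1,0.2],[0,0,0,0,0,1,0.2],[0,0,0,0,0,1,0.2],[0,0,0,0,0,1,0.2],[0,0,0,0,0,1,0.2]]]'
python3 -m pendant '[[[0,0,0,0,0,1,0.2],[0,0,0,0,0,1,0.2],[0,0,0,0,0,1,0.2],[0,0,0,0,0,1,0.2],[0,0,0,0,0,0,0.2],[0,0,0,0,0,0,0.2],[0,0,0,0,0,0,0.2],[0,0,0,0,0,0,0.2]]]'
python3 - <<'E'
from plant import r, vision
from h import *
s=r.get_state(); c=vision.capture("wrist"); print(s["joints"].round(1),c["hand_eye"].round(3))
cv2.imwrite("pics/w1.png",c["frame"])
T=wristT(c,s); hsv=cv2.cvtColor(c["frame"],cv2.COLOR_BGR2HSV)
m=cv2.inRange(hsv,(105,80,40),(130,255,255)); n,l,st,ce=cv2.connectedComponentsWithStats(m)
for i in range(1,n):
    if st[i,4]>150: print(st[i],ce[i],onplane(c,*ce[i],.006,T))
delta(s,[.4093,.3137,.025],-70.5)
E
```

```text
time_s: 0.9
tcp_pos: [0.3323, 0.4678, 0.2]
eef_rot: [180.0, 0.0, -22.3]
contact_force: [-0.1, 0.1, -0.1]
gripper_width: 0.0875
gripper_force: 0.0
time_s: 1.7
tcp_pos: [0.4088, 0.3117, 0.1521]
eef_rot: [180.0, 0.0, -22.3]
contact_force: [-0.2, 0.9, 0.7]
gripper_width: 0.0878
gripper_force: 0.0
time_s: 2.5
tcp_pos: [0.4085, 0.3125, 0.1523]
eef_rot: [180.0, -0.0, -54.5]
contact_force: [-0.8, 0.8, -0.7]
gripper_width: 0.0525
gripper_force: 0.0
time_s: 3.3
tcp_pos: [0.4084, 0.313, 0.1525]
eef_rot: [180.0, -0.0, -70.2]
contact_force: [0.3, -0.1, -0.1]
gripper_width: 0.0527
gripper_force: 0.0
[ 59.4  10.5 -27.   -0.  -52.6 -39.6] [[-0.001  0.958  0.288  0.077]
 [ 1.     0.001  0.001  0.   ]
 [ 0.     0.288 -0.958 -0.137]
 [ 0.     0.     0.     1.   ]]
[304 223  30  30 694] [318.15129683 237.32853026] [0.40985897 0.31334739 0.006     ]
row-units xyz [-0.02 -0.05  6.38] yaw units 0.07
```

View pics/w1.png

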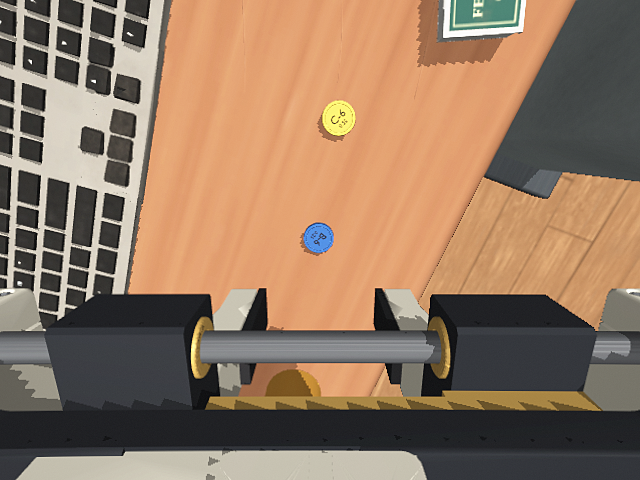

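The wrist view shows the blue disc at (318,237), centred between the fingers. It is at (0.410, 0.313), which agrees with the top camera.

```bash

python3 -m pendant '[[[0,0,1,0,0,0,0.1],[0,0,1,0,0,0,0.1],[0,0,1,0,0,0,0.1],[0,0,1,0,0,0,0.1],[0,0,1,0,0,0,0.1],[0,0,0.8,0,0,0,0.1],[0,0,0.4,0,0,0,0.1],[0,0,0.15,0,0,0,0.1]]]' 15
python3 -m pendant '[[[0,0,0,0,0,0,0.1],[0,0,0,0,0,0,-1],[0,0,0,0,0,0,-1],[0,0,0,0,0,0,-1],[0,0,0,0,0,0,-1],[0,0,0,0,0,0,-1],[0,0,0,0,0,0,-1],[0,0,0,0,0,0,-1]]]'
```

```text
time_s: 4.15
tcp_pos: [0.4082, 0.3128, 0.0248]
eef_rot: [179.9, -0.1, -70.3]
contact_force: [0.1, -0.1, -0.4]
gripper_width: 0.0484
gripper_force: 0.0
time_s: 4.95
tcp_pos: [0.4086, 0.3134, 0.0259]
eef_rot: [-180.0, 0.0, -70.3]
contact_force: [-0.4, 0.2, 5.3]
gripper_width: 0.0236
gripper_force: 15.0
```

```bash

python3 -m pendant '[[[0,0,-0.5,0,0,0,-1],[0,0,-1,0,0,0,-1],[0,0,-1,0,0,0,-1],[0,0,-1,0,0,0,-1],[0,0,-1,0,0,0,-1],[0,0,-0.5,0,0,0,-1],[0.5,0,0,0,0,0,-1],[1,0,0,0,0,0,-1]]]'
python3 -m pendant '[[[1,0,0,0,0,0,-1],[1,0,0,0,0,0,-1],[1,0,0,0,0,0,-1],[1,0,0,0,0,0,-1],[1,0,0,0,0,0,-1],[1,0,0,0,0,0,-1],[1,0,0,0,0,0,-1],[1,0,0,0,0,0,-1]]]'
python3 -m pendant '[[[1,-0.2,0,0,0,0,-1],[1,-0.2,0,0,0,0,-1],[1,-0.1,0,0,0,0,-1],[1,0,0,0,0,0,-1],[1,0,0,0,0,0,-1],[0.8,0,0,0,0,0,-1],[0.5,0,0,0,0,0,-1],[0,0,0,0,0,0,-1]]]'
python3 - <<'E'
from plant import r, vision
from h import *
s=r.get_state(); c=vision.capture("wrist"); np.savez("pics/w2.npz",**c); cv2.imwrite("pics/w2.png",c["frame"])
print(s["tcp_pos"],s["eef_rot"],s["gripper_width"],s["contact_force"])
T=wristT(c,s); hsv=cv2.cvtColor(c["frame"],cv2.COLOR_BGR2HSV)
m=cv2.inRange(hsv,(5,160,120),(20,255,255)); n,l,st,ce=cv2.connectedComponentsWithStats(m)
for i in range(1,n):
    if st[i,4]>100: print(st[i],ce[i],onplane(c,*ce[i],.038,T))
delta(s,[.5248,.0197,.12],-70.5)
E
```

```text
time_s: 5.75
tcp_pos: [0.4183, 0.2847, 0.1252]
eef_rot: [180.0, 0.0, -70.2]
contact_force: [-0.2, -0.1, 0.1]
gripper_width: 0.0235
gripper_force: 15.0
time_s: 6.55
tcp_pos: [0.4719, 0.1325, 0.1243]
eef_rot: [179.9, -0.0, -70.3]
contact_force: [1.1, -0.4, 0.4]
gripper_width: 0.0235
gripper_force: 15.0
time_s: 7.35
tcp_pos: [0.524, 0.0177, 0.1246]
eef_rot: [179.9, 0.0, -70.4]
contact_force: [-0.5, 1.0, -0.4]
gripper_width: 0.0233
gripper_force: 15.0
[0.52403797 0.01769142 0.12463737] [ 1.79905405e+02  1.95626363e-03 -7.03786839e+01] 0.023280224453561326 [-0.47302954  1.00643448 -0.36690335]
[311 145   8  50 355] [314.88450704 168.86760563] [ 0.547031   -0.03837267  0.038     ]
[285 233  63  56 737] [315.3880597  255.88738128] [0.52791192 0.01518639 0.038     ]
row-units xyz [-0.08 -0.07  0.23] yaw units 0.03
```

View pics/w2.png

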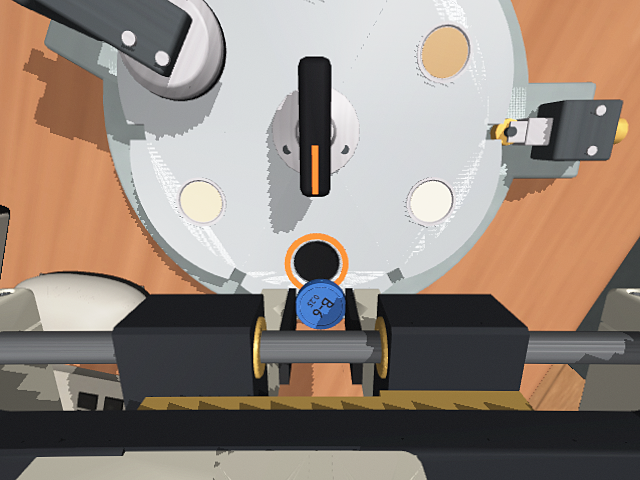

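The disc is held flat at (320,303). The ring centre is about (316.5,263.5), the dishes are at (202,201) and (432,201), and the bar runs from (315,57) to (315,196).

```bash
python3 - <<'E'
from plant import r
from h import *
c=dict(np.load("pics/w2.npz")); s=r.get_state(); T=wristT(c,s)
p=lambda u,v,z:onplane(c,u,v,z,T).round(4)
W=p(316.5,263.5,.038);print("ring",W)
print("well hole",p(317,261,.038))
for q in ((202,201),(432,201),(445,51)): print(q,p(*q,.038))
zt=s["tcp_pos"][2]-.022-.003+.006
D=p(320,303,zt);print("disc top",D, zt)
print("bar",p(316,126,.08)) 
hsv=cv2.cvtColor(c["frame"],cv2.COLOR_BGR2HSV)
m=cv2.inRange(hsv[270:340,280:360],(105,80,40),(130,255,255)); print("blue c",(cv2.boundingRect(m)),cv2.moments(m,True)["m10"]/cv2.moments(m,True)["m00"]+280,cv2.moments(m,True)["m01"]/cv2.moments(m,True)["m00"]+270)
m=cv2.inRange(hsv[220:300,275:360],(5,160,120),(20,255,255)); q=cv2.findNonZero(m); print(cv2.fitEllipse(cv2.convexHull(q)))
E
```

```text
ring [0.5253 0.0207 0.038 ]
well hole [0.5256 0.0189 0.038 ]
(202, 201) [0.608  0.0053 0.038 ]
(432, 201) [ 0.47   -0.0438  0.038 ]
(445, 51) [ 0.4992 -0.1237  0.038 ]
disc top [0.5244 0.0164 0.1058] 0.10578800092124441
bar [ 0.5537 -0.0603  0.08  ]
blue c (15, 8, 51, 51) 320.1760280842528 303.6750250752257
((41.064476013183594, 42.87818145751953), (59.5067253112793, 63.10863494873047), 91.34783935546875)
```

```bash

python3 -m pendant '[[[-0.12,-0.1,0,0,0,0,-1],[0,0,0.5,0,0,0,-1],[0,0,0.8,0,0,0,-1],[0,0,0.8,0,0,0,-1],[0,0,0.5,0,0,0,-1],[0,0,0.3,0,0,0,-1],[0,0,0.2,0,0,0,-1],[0,0,0,0,0,0,-1]]]'
python3 - <<'E'
from plant import r, vision
from h import *
s=r.get_state(); c=vision.capture("wrist"); np.savez("pics/w3.npz",**c); crop(c["frame"],220,180,200,150,4,"pics/w3.png")
print(s["tcp_pos"],s["eef_rot"],s["gripper_width"],s["contact_force"])
E
```

```text
time_s: 8.2
tcp_pos: [0.5255, 0.0221, 0.0633]
eef_rot: [180.0, -0.0, -70.3]
contact_force: [0.8, -0.8, 0.1]
gripper_width: 0.0237
gripper_force: 15.0
[0.52545392 0.02206226 0.06326142] [ 1.79974444e+02 -2.02918229e-03 -7.02660906e+01] 0.02368439706309816 [ 0.79620229 -0.76192345  0.0668821 ]
```

View pics/w3.png

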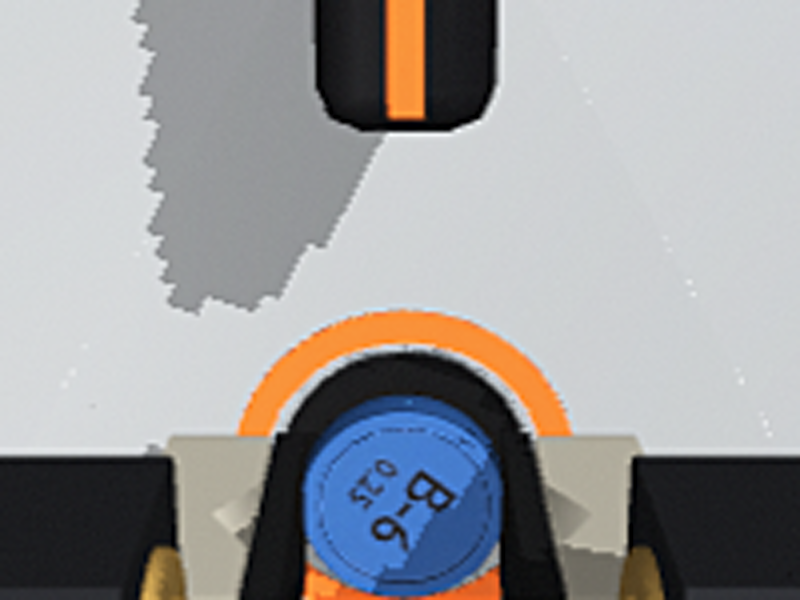

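The disc is at (403,497) in the crop. The ring's outer edge runs 238–572 wide with its top at 310, so the lateral fit is good, and I'll compute the radial fit.

```bash
python3 - <<'E'
from plant import r
from h import *
c=dict(np.load("pics/w3.npz")); s=r.get_state(); T=wristT(c,s)
p=lambda u,v,z:onplane(c,220+u/4-.375,180+v/4-.375,z,T).round(4)
a=np.radians(s["eef_rot"][2]); X=np.array([np.cos(a),np.sin(a)])
L,Rr,t=p(238,436,.038),p(572,436,.038),p(405,310,.038)
from scipy.optimize import least_squares
P=np.array([L,Rr,t])[:,:2]
f=least_squares(lambda q:np.linalg.norm(P-q[:2],axis=1)-q[2],[.525,.02,.02]).x
print("ring c",f); 
for z in (.042,.044,.046): print("disc",p(403,497,z), "radius", np.linalg.norm((p(303,497,z)-p(503,497,z)))/2)
print("radial offset disc-well", X@(p(403,497,.044)[:2]-f[:2]))
print("inner", p(405,345,.038), "disc inner edge",p(403,395,.044))
E
```

```text
ring c [0.52571892 0.02027868 0.02141839]
disc [0.5254 0.0218 0.042 ] radius 0.012320004058440888
disc [0.5257 0.0209 0.044 ] radius 0.012161928301054909
disc [0.5261 0.02   0.046 ] radius 0.012050933573794163
radial offset disc-well -0.0005912056206438817
inner [0.5314 0.0044 0.038 ] disc inner edge [0.5302 0.0084 0.044 ]
```

```bash

python3 -m pendant '[[[0,0,0.08,0,0,0,-1],[0,0,0,0,0,0,-1],[0,0,0,0,0,0,-0.25],[0,0,0,0,0,0,-0.25],[0,0,0,0,0,0,-0.25],[0,0,0,0,0,0,-0.25],[0,0,0,0,0,0,-0.25],[0,0,0,0,0,0,-0.25]]]'
python3 -m pendant '[[[0,0,-0.3,0,0,0,-0.25],[0,0,-0.8,0,0,0,-0.25],[0,0,-1,0,0,0,-0.25],[0,0,-1,0,0,0,-0.25],[0,0,-0.3,0,0,0,-0.25],[0,0,0,0,0,0,-0.25],[0,0,0,0,0,0,-0.25],[0,0,0,0,0,0,-0.25]]]'
python3 - <<'E'
from plant import r, vision
from h import *
s=r.get_state(); c=vision.capture("wrist"); np.savez("pics/w4.npz",**c); crop(c["frame"],120,20,400,300,2,"pics/w4.png")
print(s["tcp_pos"],s["eef_rot"]); delta(s,[.5534,-.0595,.1],-70.5)
E
```

```text
time_s: 9.05
tcp_pos: [0.5255, 0.022, 0.062]
eef_rot: [180.0, -0.0, -70.3]
contact_force: [0.4, -0.6, 0.1]
gripper_width: 0.033
gripper_force: 0.0
time_s: 9.85
tcp_pos: [0.5249, 0.0218, 0.129]
eef_rot: [179.9, 0.0, -70.3]
contact_force: [0.3, -0.0, 0.4]
gripper_width: 0.0327
gripper_force: 0.0
[0.52492386 0.02180429 0.12903915] [ 1.79906930e+02  5.00100623e-03 -7.02848889e+01]
row-units xyz [4.31 0.03 1.45] yaw units 0.05
```

View pics/w4.png

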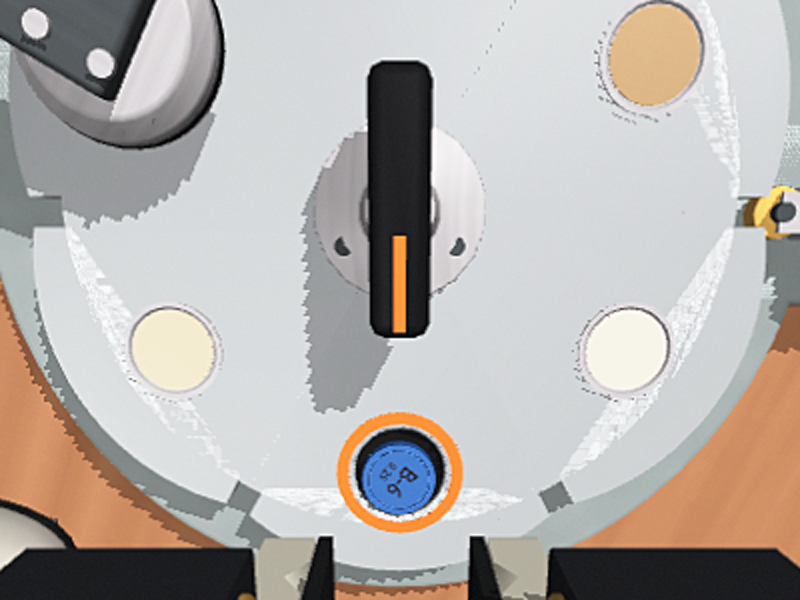

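The disc lies flat in the ringed well at (400,478). The bar is centred laterally at x=400, matching the fingers.

```bash

python3 -m pendant '[[[0.6,0,0,0,0,0,-0.25],[1,0,0,0,0,0,-0.25],[1,0,0,0,0,0,-0.25],[1,0,0,0,0,0,-0.25],[0.6,0,0,0,0,0,-0.25],[0.1,0,0,0,0,0,-0.25],[0,0,0.5,0,0,0,-0.25],[0,0,0.8,0,0,0,-0.25]]]'
python3 -m pendant '[[[0,0,0.7,0,0,0,-0.25],[0,0,0.4,0,0,0,-0.25],[0,0,0,0,0,0,-0.25],[0,0,0,0,0,0,-1],[0,0,0,0,0,0,-1],[0,0,0,0,0,0,-1],[0,0,0,0,0,0,-1],[0,0,0,0,0,0,-1]]]' 25
```

```text
time_s: 10.7
tcp_pos: [0.555, -0.0586, 0.1039]
eef_rot: [-179.9, -0.0, -70.3]
contact_force: [1.1, 0.2, -1.5]
gripper_width: 0.0328
gripper_force: 0.0
time_s: 11.5
tcp_pos: [0.5543, -0.059, 0.0825]
eef_rot: [-180.0, -0.0, -70.3]
contact_force: [-3.7, 1.1, 6.8]
gripper_width: 0.0155
gripper_force: 25.0
```

```bash

python3 -m pendant '[[[0,0,0,0,0,0.3,-1],[0,0,0,0,0,0.5,-1],[0,0,0,0,0,0.7,-1],[0,0,0,0,0,0.7,-1],[0,0,0,0,0,0.7,-1],[0,0,0,0,0,0.7,-1],[0,0,0,0,0,0.7,-1],[0,0,0,0,0,0.7,-1]]]'
python3 - <<'E'
from plant import r
s=r.get_state(); print(s["moment"],s["joints"].round(1))
E
```

```text
time_s: 12.3
tcp_pos: [0.5545, -0.059, 0.0825]
eef_rot: [-180.0, -0.0, -90.4]
contact_force: [-3.0, 0.9, 4.3]
gripper_width: 0.016
gripper_force: 25.1
[0.22716887 1.0676275  0.32035125] [ 14.1  19.1 -26.1   0.  -44.8 -14.4]
```

```bash

python3 -m pendant '[[[0,0,0,0,0,0.8,-1],[0,0,0,0,0,0.8,-1],[0,0,0,0,0,0.8,-1],[0,0,0,0,0,0.8,-1],[0,0,0,0,0,0.8,-1],[0,0,0,0,0,0.8,-1],[0,0,0,0,0,0.8,-1],[0,0,0,0,0,0.8,-1]]]'
python3 -m pendant '[[[0,0,0,0,0,0.8,-1],[0,0,0,0,0,0.8,-1],[0,0,0,0,0,0.8,-1],[0,0,0,0,0,0.8,-1],[0,0,0,0,0,0.8,-1],[0,0,0,0,0,0.8,-1],[0,0,0,0,0,0.8,-1],[0,0,0,0,0,0.8,-1]]]'
python3 -m pendant '[[[0,0,0,0,0,0.8,-1],[0,0,0,0,0,0.8,-1],[0,0,0,0,0,0.8,-1],[0,0,0,0,0,0.8,-1],[0,0,0,0,0,0.8,-1],[0,0,0,0,0,0.8,-1],[0,0,0,0,0,0.8,-1],[0,0,0,0,0,0.8,-1]]]'
python3 -m pendant '[[[0,0,0,0,0,0.8,-1],[0,0,0,0,0,0.8,-1],[0,0,0,0,0,0.8,-1],[0,0,0,0,0,0.8,-1],[0,0,0,0,0,0.8,-1],[0,0,0,0,0,0.8,-1],[0,0,0,0,0,0.6,-1],[0,0,0,0,0,0.4,-1]]]'
python3 - <<'E'
from plant import r
s=r.get_state(); print(s["moment"],s["joints"].round(1))
E
```

```text
time_s: 13.1
tcp_pos: [0.5548, -0.059, 0.0825]
eef_rot: [-180.0, 0.0, -116.0]
contact_force: [-1.7, -1.1, 4.4]
gripper_width: 0.016
gripper_force: 25.0
time_s: 13.9
tcp_pos: [0.555, -0.0592, 0.0825]
eef_rot: [-179.9, 0.0, -141.6]
contact_force: [-0.8, -2.0, 3.2]
gripper_width: 0.0158
gripper_force: 25.1
time_s: 14.7
tcp_pos: [0.5551, -0.0594, 0.0825]
eef_rot: [-180.0, 0.1, -167.2]
contact_force: [-0.1, -3.6, 3.2]
gripper_width: 0.0159
gripper_force: 25.0
time_s: 15.5
tcp_pos: [0.5552, -0.0597, 0.0825]
eef_rot: [-180.0, 0.1, 169.6]
contact_force: [1.9, -5.3, 1.7]
gripper_width: 0.0156
gripper_force: 25.0
[-1.89366037 -0.31852475  0.07615513] [ 1.400e+01  1.910e+01 -2.610e+01  1.000e-01 -4.480e+01 -1.144e+02]
```

```bash

python3 -m pendant '[[[0,0,0,0,0,0,-0.3],[0,0,0,0,0,0,-0.3],[0,0,0,0,0,0,-0.3],[0,0,0,0,0,0,-0.3],[0,0,-0.4,0,0,0,-0.3],[0,0,-0.8,0,0,0,-0.3],[0,0,-0.8,0,0,0,-0.3],[0,0,-0.8,0,0,0,-0.3]]]'
python3 - <<'E'
from plant import r, vision
from h import *
s=r.get_state(); print(s["tcp_pos"],s["eef_rot"])
c=vision.capture("top"); np.savez("pics/top1.npz",**c)
w=vision.capture("wrist"); np.savez("pics/w5.npz",**w)
a=cv2.resize(c["frame"][165:285,335:485],None,fx=2.66,fy=2.66,interpolation=cv2.INTER_CUBIC)
b=cv2.resize(w["frame"],(400,300)); h=np.zeros((600,400,3),np.uint8); h[:300]=b; h[300:300+a.shape[0],:a.shape[1]]=a[:300,:400]
cv2.imwrite("pics/m5.png",h)
E
```

```text
time_s: 16.3
tcp_pos: [0.5546, -0.0589, 0.1391]
eef_rot: [180.0, 0.0, 169.7]
contact_force: [0.5, 0.5, -0.4]
gripper_width: 0.0306
gripper_force: 0.0
[ 0.55460798 -0.05891286  0.13912678] [1.79996395e+02 1.44414913e-02 1.69740421e+02]
```

View pics/m5.png

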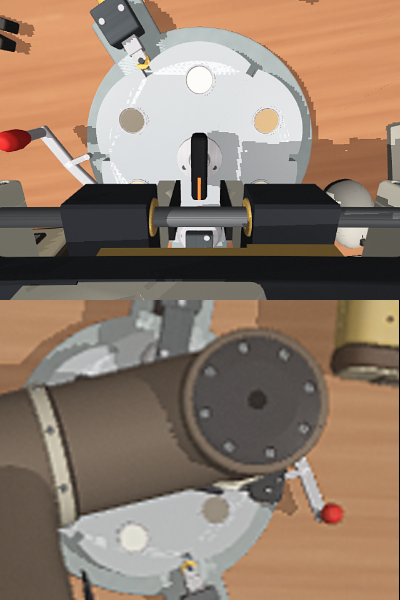

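The wheel is turned: in the wrist view the bar's orange end points at the detector at (199,190), and the knob is at (14,140). Next is the lever knob.

```bash

python3 -m pendant '[[[0.2,-0.6,0,0,0,0,0.1],[0.2,-1,0,0,0,0,0.1],[0.2,-1,0,0,0,0,0.1],[0.2,-1,0,0,0,0,0.1],[0.2,-1,0,0,0,0,0.1],[0.2,-1,0,0,0,0,0.1],[0.2,-1,0,0,0,0,0.1],[0.07,-1,0,0,0,0,0.1]]]'
python3 -m pendant '[[[0,-0.86,0,0,0,-0.5,0.1],[0,-0.4,0,0,0,-0.8,0.1],[0,0,0,0,0,-1,0.1],[0,0,0,0,0,-1,0.1],[0,0,0,0,0,-1,0.1],[0,0,0,0,0,-1,0.1],[0,0,0,0,0,-0.7,0.1],[0,0,0,0,0,0,0.1]]]'
python3 - <<'E'
from plant import r, vision
from h import *
s=r.get_state(); c=vision.capture("wrist"); np.savez("pics/w6.npz",**c); cv2.imwrite("pics/w6.png",c["frame"])
print(s["tcp_pos"],s["eef_rot"],s["joints"].round(1))
T=wristT(c,s); hsv=cv2.cvtColor(c["frame"],cv2.COLOR_BGR2HSV)
m=cv2.inRange(hsv,(0,150,80),(6,255,255))|cv2.inRange(hsv,(174,150,80),(180,255,255)); n,l,st,ce=cv2.connectedComponentsWithStats(m)
for i in range(1,n):
    if st[i,4]>100: print(st[i],ce[i],onplane(c,*ce[i],.084,T),onplane(c,*ce[i],.07,T))
delta(s,[.494,-.228,.078])
E
```

```text
time_s: 17.2
tcp_pos: [0.4969, -0.2043, 0.1373]
eef_rot: [180.0, -0.1, 169.7]
contact_force: [0.1, -0.1, 0.6]
gripper_width: 0.0481
gripper_force: 0.0
time_s: 18.0
tcp_pos: [0.4934, -0.2284, 0.1374]
eef_rot: [180.0, -0.1, -166.3]
contact_force: [1.1, -0.5, -0.3]
gripper_width: 0.0483
gripper_force: 0.0
[ 0.49335603 -0.22842426  0.13735081] [ 1.79967930e+02 -6.94074403e-02 -1.66256749e+02] [ -4.2  14.1 -24.4  -0.  -51.5 -72.1]
[302 258  32  37 937] [317.41835646 276.41728922] [ 0.49028879 -0.23013308  0.084     ] [ 0.49568417 -0.22893234  0.07      ]
row-units xyz [-0.04  0.01  2.97] yaw units None
```

View pics/w6.png

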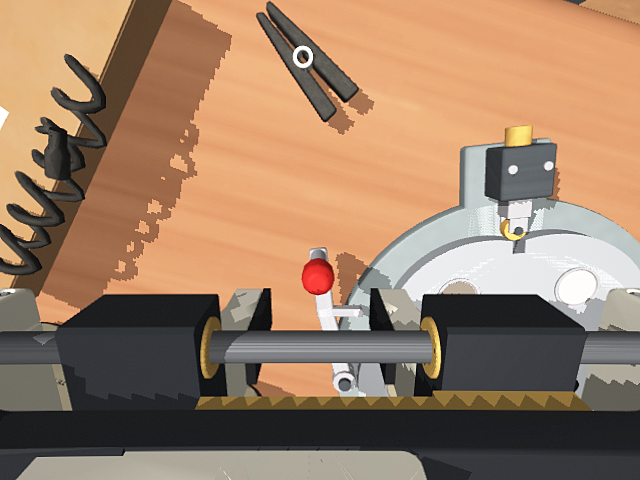

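The knob is at (317,276), centred between the fingers, so I descend and grip it.

```bash

python3 -m pendant '[[[0,0,0.4,0,0,0,0.1],[0,0,0.8,0,0,0,0.1],[0,0,0.8,0,0,0,0.1],[0,0,0.6,0,0,0,0.1],[0,0,0.3,0,0,0,0.1],[0,0,0,0,0,0,0.1],[0,0,0,0,0,0,-1],[0,0,0,0,0,0,-1]]]' 12
python3 -m pendant '[[[0,0,0,0,0,0,-1],[0,0,0,0,0,0,-1],[0,0,0,0,0,0,-1],[0,0,0,0,0,0,-1],[0,0,0,0,0,0,-1],[0,0,0,0,0,0,-1],[0,0,0,0,0,0,-1],[0,0,0,0,0,0,-1]]]'
python3 - <<'E'
import numpy as np
from plant import r
s=r.get_state(); p=s["tcp_pos"][:2]; h=np.array([.590,-.1812]); v=p-h
L=np.hypot(*v); th=np.arctan2(v[1],v[0]); print(s["tcp_pos"],L,np.degrees(th),s["eef_rot"])
a=np.radians(s["eef_rot"][2]); x=np.array([np.cos(a),np.sin(a)]); y=np.array([np.sin(a),-np.cos(a)])
q0=p
for k in range(1,9):
    q=h+L*np.array([np.cos(th-.45*k/8),np.sin(th-.45*k/8)]); print((x@(q-q0)*50).round(3),(y@(q-q0)*50).round(3),q.round(4)); q0=q
E
```

```text
time_s: 18.85
tcp_pos: [0.4948, -0.2282, 0.0806]
eef_rot: [-180.0, 0.1, -166.3]
contact_force: [-0.0, 0.2, 1.2]
gripper_width: 0.0374
gripper_force: 0.0
time_s: 19.65
tcp_pos: [0.4944, -0.2283, 0.0802]
eef_rot: [-180.0, 0.0, -166.3]
contact_force: [-1.2, -0.8, 5.1]
gripper_width: 0.0189
gripper_force: 12.0
[ 0.49438446 -0.22827866  0.08023635] 0.10657734818138062 -153.78553815130005 [-1.79982689e+02  1.01605043e-02 -1.66269698e+02]
0.057 0.294 [ 0.4919 -0.2228]
0.04 0.297 [ 0.4897 -0.2172]
0.023 0.299 [ 0.4878 -0.2116]
0.006 0.3 [ 0.4863 -0.2058]
-0.011 0.3 [ 0.4851 -0.1999]
-0.027 0.298 [ 0.4842 -0.194 ]
-0.044 0.296 [ 0.4836 -0.188 ]
-0.061 0.293 [ 0.4834 -0.182 ]
```

```bash

python3 -m pendant '[[[0.03,0.15,0,0,0,0,-1],[0.03,0.15,0,0,0,0,-1],[0.02,0.15,0,0,0,0,-1],[0.02,0.15,0,0,0,0,-1],[0.01,0.15,0,0,0,0,-1],[0.01,0.15,0,0,0,0,-1],[0,0.15,0,0,0,0,-1],[0,0.15,0,0,0,0,-1]]]'
python3 -m pendant '[[[0,0.15,0,0,0,0,-1],[-0.01,0.15,0,0,0,0,-1],[-0.01,0.15,0,0,0,0,-1],[-0.01,0.15,0,0,0,0,-1],[-0.02,0.15,0,0,0,0,-1],[-0.02,0.15,0,0,0,0,-1],[-0.03,0.15,0,0,0,0,-1],[-0.03,0.15,0,0,0,0,-1]]]'
python3 -m pendant '[[[0,0.05,0,0,0,0,-1],[0,0.05,0,0,0,0,-1],[0,0,0,0,0,0,-1],[0,0,0,0,0,0,-1],[0,0,0,0,0,0,-1],[0,0,0,0,0,0,-1],[0,0,0,0,0,0,-1],[0,0,0,0,0,0,-1]]]'
```

```text
time_s: 20.45
tcp_pos: [0.4862, -0.2051, 0.0799]
eef_rot: [180.0, -0.0, -166.3]
contact_force: [-0.8, -2.9, 4.8]
gripper_width: 0.0192
gripper_force: 12.0
time_s: 21.25
tcp_pos: [0.4823, -0.1837, 0.0799]
eef_rot: [-179.8, -0.2, -166.2]
contact_force: [-0.8, -25.4, -0.9]
gripper_width: 0.0262
gripper_force: 12.0
time_s: 22.05
tcp_pos: [0.4819, -0.1821, 0.0799]
eef_rot: [-179.8, -0.1, -166.3]
contact_force: [-1.4, -24.9, -0.8]
gripper_width: 0.0294
gripper_force: 12.0
```

It stalls at 25 N with the knob forcing the fingers open. It may be at the stop, so I release, rise and look.

```bash

python3 -m pendant '[[[0,-0.15,0,0,0,0,0.1],[0,-0.15,0,0,0,0,0.1],[0,0,0,0,0,0,0.1],[0,0,0,0,0,0,0.1],[0,0,-0.6,0,0,0,0.1],[0,0,-1,0,0,0,0.1],[0,0,-1,0,0,0,0.1],[0,0,-1,0,0,0,0.1]]]'
python3 -m pendant '[[[-0.5,0,-0.6,0,0,0,1],[-1,0,0,0,0,0,1],[-1,0,0,0,0,0,1],[-1,0,0,0,0,0,1],[-1,0,0,0,0,0,1],[-0.5,0,0,0,0,0,1],[0,0,0,0,0,0,1],[0,0,0,0,0,0,1]]]'
python3 - <<'E'
from plant import r, vision
from h import *
s=r.get_state(); c=vision.capture("wrist"); np.savez("pics/w7.npz",**c,tcp=s["tcp_pos"],rot=s["eef_rot"])
T=wristT(c,s); hsv=cv2.cvtColor(c["frame"],cv2.COLOR_BGR2HSV)
m=cv2.inRange(hsv,(0,150,80),(6,255,255))|cv2.inRange(hsv,(174,150,80),(180,255,255)); n,l,st,ce=cv2.connectedComponentsWithStats(m)
for i in range(1,n):
    if st[i,4]>100: print(st[i],ce[i],onplane(c,*ce[i],.07,T),onplane(c,*ce[i],.076,T))
cv2.imwrite("pics/w7.png",cv2.resize(c["frame"][:330],None,fx=1.25,fy=1.25))
E
```

```text
time_s: 22.85
tcp_pos: [0.4842, -0.185, 0.1536]
eef_rot: [-180.0, 0.0, -166.2]
contact_force: [0.1, 1.0, 0.5]
gripper_width: 0.0483
gripper_force: 0.0
time_s: 23.65
tcp_pos: [0.5805, -0.1615, 0.164]
eef_rot: [180.0, -0.0, -166.3]
contact_force: [-0.8, 0.9, -0.3]
gripper_width: 0.0877
gripper_force: 0.0
[300  87  33  36 924] [315.85281385 104.46645022] [ 0.48427075 -0.18692614  0.07      ] [ 0.48478706 -0.18673228  0.076     ]
```

View pics/w7.png

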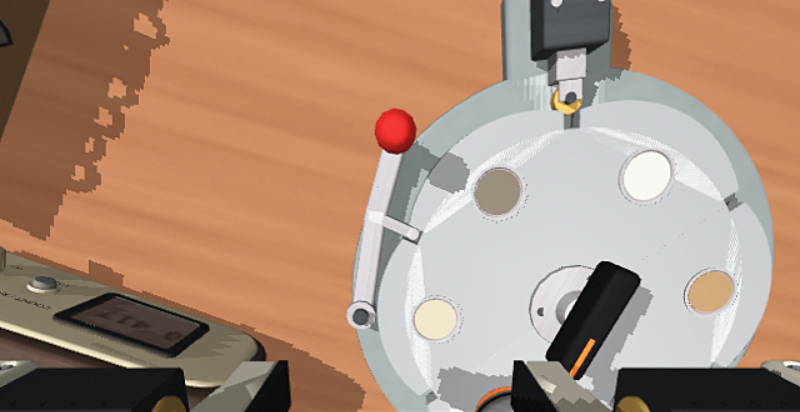

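In this view the knob is at (395,131), the tooth tip at (416,237) is at the rim, the hinge is at (361,315), and other slots are at (735,203) and (572,120). I'll check numerically how deep the tooth is and how exactly the wheel stands.

```bash
python3 - <<'E'
from h import *
c=dict(np.load("pics/w7.npz")); s=dict(tcp_pos=c["tcp"],eef_rot=c["rot"]); T=wristT(c,s)
P=lambda u,v,z=.038: onplane(c,u/1.25,v/1.25,z,T)[:2]
d=[P(*q) for q in((497,191),(648,175),(711,292),(437,319))]
from scipy.optimize import least_squares
f=least_squares(lambda q:np.linalg.norm(np.array(d)-q[:2],axis=1)-.084,[.553,-.059]).x
print("center",f)
for n,q in zip("abcd",d): print(n,q.round(4),np.degrees(np.arctan2(*(q-f)[::-1])).round(2),np.linalg.norm(q-f).round(4))
for n,q in dict(tip=(418,237),toothroot=(370,215),slotR_in=(725,208),slotR_out=(745,195),slotB_in=(572,128),slotB_out=(571,110),hinge=(361,315),roller=(568,60)).items():
    q=P(*q); print(n,q.round(4),np.degrees(np.arctan2(*(q-f)[::-1])).round(2),np.linalg.norm(q-f).round(4))
# colour profile along the ring-radial line thru tooth and through slot R, and depth heights
Ti=np.linalg.inv(T)
def pix(p):
    x=Ti@np.r_[p,1]; X,Y=x[0]/-x[2],-x[1]/-x[2]; r2=X*X+Y*Y; k=1+float(c["k1"])*r2; K=c["camera_matrix"]; return K[0,0]*X*k+K[0,2],K[1,1]*Y*k+K[1,2]
g=cv2.cvtColor(c["frame"],cv2.COLOR_BGR2GRAY)
def h(u,v):
    u,v=int(round(u)),int(round(v)); z=c["depth"][v,u]; return (T@np.r_[ray(c,u,v)*z,1])[2] if z>0 else -1
A=np.degrees(np.arctan2(*(P(418,237)-f)[::-1])); B=np.degrees(np.arctan2(*(P(735,203)-f)[::-1]))
for ang in (A,B,B-3):
    print(ang.round(1),[ (int(rr*1000),int(g[int(round(v)),int(round(u))]),round(h(u,v)*1000)) for rr in np.arange(.094,.136,.002) for u,v in [pix(np.r_[f+rr*np.array([np.cos(np.radians(ang)),np.sin(np.radians(ang))]),.038])]])
E
```

```text
center [ 0.5528142  -0.05806027]
a [ 0.4991 -0.1232] -129.52 0.0844
b [ 0.4707 -0.0425] 169.29 0.0836
c [0.5258 0.0218] 108.7 0.0843
d [ 0.5822 -0.1366] -69.47 0.0839
tip [ 0.5354 -0.1609] -99.63 0.1043
toothroot [ 0.5296 -0.1914] -99.88 0.1354
slotR_in [0.4775 0.0077] 138.86 0.1
slotR_out [0.4682 0.0155] 139.01 0.1121
slotB_in [ 0.4573 -0.093 ] -159.9 0.1017
slotB_out [ 0.4488 -0.0967] -159.6 0.111
hinge [ 0.5909 -0.1836] -73.11 0.1312
roller [ 0.4263 -0.1068] -158.95 0.1356
-99.6 [(94, 212, 39), (96, 213, 38), (98, 212, 38), (100, 212, 37), (102, 218, 39), (104, 88, 29), (106, 228, 33), (108, 223, 32), (110, 251, 33), (112, 205, 32), (114, 210, 32), (116, 209, 34), (118, 210, 33), (120, 210, 33), (122, 211, 32), (124, 211, 32), (126, 211, 31), (128, 238, 32), (130, 246, 32), (132, 247, 33), (134, 247, 33), (136, 228, 33)]
138.5 [(94, 207, 38), (96, 207, 38), (98, 207, 38), (100, 207, 39), (102, 125, 33), (104, 126, 34), (106, 127, 34), (108, 153, 34), (110, 174, 19), (112, 173, 18), (114, 172, 18), (116, 172, 19), (118, 171, 18), (120, 171, 18), (122, 165, 18), (124, 158, 0), (126, 155, 0), (128, 150, 1), (130, 149, 0), (132, 147, 0), (134, 147, 1), (136, 154, -1)]
135.5 [(94, 208, 39), (96, 206, 38), (98, 206, 40), (100, 204, 39), (102, 205, 38), (104, 206, 37), (106, 205, 38), (108, 206, 39), (110, 205, 36), (112, 176, 19), (114, 173, 19), (116, 173, 19), (118, 174, 19), (120, 173, 18), (122, 161, 17), (124, 162, 0), (126, 161, 0), (128, 161, 0), (130, 156, 0), (132, 155, 0), (134, 149, 1), (136, 150, 1)]
```

The tooth is inside the slot: it sits at z 33 mm and its tip is at r≈105 mm, past the rim at r 111. It is also radial, and the wheel is in its detent. To be sure it's fully home, I'll press the knob once more with closed fingers.

```bash

python3 -m pendant '[[[0.5,-0.3,0,0,0,0,-1],[0.8,-0.4,0,0,0,0,-1],[0.8,-0.4,0,0,0,0,-1],[0.8,-0.4,0,0,0,0,-1],[0.8,-0.4,0,0,0,0,-1],[0.8,-0.4,0,0,0,0,-1],[0.47,-0.04,0,0,0,0,-1],[0,0,0,0,0,0,-1]]]' 30
python3 -m pendant '[[[0,0,0.4,0,0,0,-1],[0,0,0.8,0,0,0,-1],[0,0,0.9,0,0,0,-1],[0,0,0.9,0,0,0,-1],[0,0,0.8,0,0,0,-1],[0,0,0.4,0,0,0,-1],[0,0,0,0,0,0,-1],[0,0,0,0,0,0,-1]]]'
python3 -m pendant '[[[0,0.1,0,0,0,0,-1],[0,0.1,0,0,0,0,-1],[0,0.1,0,0,0,0,-1],[0,0.1,0,0,0,0,-1],[0,0.1,0,0,0,0,-1],[0,0.1,0,0,0,0,-1],[0,0,0,0,0,0,-1],[0,0,0,0,0,0,-1]]]'
```

```text
time_s: 24.5
tcp_pos: [0.4944, -0.2313, 0.1641]
eef_rot: [180.0, 0.0, -166.4]
contact_force: [1.0, 0.8, 0.0]
gripper_width: 0.0291
gripper_force: 0.0
time_s: 25.3
tcp_pos: [0.4962, -0.2306, 0.0801]
eef_rot: [-180.0, -0.0, -166.2]
contact_force: [0.2, 0.8, 1.4]
gripper_width: 0.0004
gripper_force: 0.0
time_s: 26.1
tcp_pos: [0.4929, -0.2189, 0.08]
eef_rot: [180.0, -0.0, -166.3]
contact_force: [0.1, 0.4, 0.2]
gripper_width: 0.0003
gripper_force: 0.0
```

```bash

python3 -m pendant '[[[0,0.05,0,0,0,0,-1],[0,0.05,0,0,0,0,-1],[0,0.05,0,0,0,0,-1],[0,0.05,0,0,0,0,-1],[0,0,0,0,0,0,-1],[0,0,0,0,0,0,-1],[0,0,0,0,0,0,-1],[0,0,0,0,0,0,-1]]]'
python3 -m pendant '[[[0,0.05,0,0,0,0,-1],[0,0.05,0,0,0,0,-1],[0,0.05,0,0,0,0,-1],[0,0.05,0,0,0,0,-1],[0,0,0,0,0,0,-1],[0,0,0,0,0,0,-1],[0,0,0,0,0,0,-1],[0,0,0,0,0,0,-1]]]'
```

```text
time_s: 26.9
tcp_pos: [0.492, -0.2151, 0.08]
eef_rot: [-180.0, 0.0, -166.3]
contact_force: [0.2, 0.5, -0.1]
gripper_width: 0.0001
gripper_force: 0.0
time_s: 27.7
tcp_pos: [0.4913, -0.2123, 0.0801]
eef_rot: [-179.9, 0.0, -166.3]
contact_force: [0.6, -7.6, -3.4]
gripper_width: 0.0001
gripper_force: 4.2
```

```bash

python3 -m pendant '[[[0,0.05,0,0,0,0,-1],[0,0.05,0,0,0,0,-1],[0,0,0,0,0,0,-1],[0,0,0,0,0,0,-1],[0,0,0,0,0,0,-1],[0,0,0,0,0,0,-1],[0,0,0,0,0,0,-1],[0,0,0,0,0,0,-1]]]'
python3 -m pendant '[[[0,0.05,0,0,0,0,-1],[0,0.05,0,0,0,0,-1],[0,0.05,0,0,0,0,-1],[0,0,0,0,0,0,-1],[0,0,0,0,0,0,-1],[0,0,0,0,0,0,-1],[0,0,0,0,0,0,-1],[0,0,0,0,0,0,-1]]]'
```

```text
time_s: 28.5
tcp_pos: [0.4913, -0.2118, 0.0802]
eef_rot: [-179.8, 0.0, -166.2]
contact_force: [3.3, -19.8, -7.1]
gripper_width: 0.0005
gripper_force: 9.8
time_s: 29.3
tcp_pos: [0.4912, -0.2112, 0.0804]
eef_rot: [-179.6, 0.0, -166.2]
contact_force: [6.3, -37.9, -14.5]
gripper_width: 0.0007
gripper_force: 18.6
```

```bash

python3 -m pendant '[[[0,-0.2,0,0,0,0,-1],[0,-0.5,0,0,0,0,-1],[0,-0.5,0,0,0,0,-1],[0,-0.3,0,0,0,0,-1],[0,0,-0.5,0,0,0,-1],[0,0,-1,0,0,0,-1],[0,0,-1,0,0,0,-1],[0,0,-1,0,0,0,-1]]]'
python3 -m pendant '[[[-0.5,0,-0.6,0,0,0,-1],[-1,0.4,0,0,0,0,-1],[-1,0.4,0,0,0,0,-1],[-1,0.4,0,0,0,0,-1],[-1,0.4,0,0,0,0,-1],[-0.5,0.4,0,0,0,0,-1],[0,0,0,0,0,0,-1],[0,0,0,0,0,0,-1]]]'
python3 - <<'E'
from plant import r, vision
from h import *
s=r.get_state(); c=vision.capture("wrist"); T=wristT(c,s); print(s["tcp_pos"],s["contact_force"])
hsv=cv2.cvtColor(c["frame"],cv2.COLOR_BGR2HSV)
m=cv2.inRange(hsv,(0,150,80),(6,255,255))|cv2.inRange(hsv,(174,150,80),(180,255,255)); n,l,st,ce=cv2.connectedComponentsWithStats(m)
for i in range(1,n):
    if st[i,4]>100: print("red",ce[i],onplane(c,*ce[i],.07,T))
m=cv2.inRange(hsv,(5,170,150),(18,255,255)); n,l,st,ce=cv2.connectedComponentsWithStats(m)
for i in range(1,n):
    if st[i,4]>60: print("orange",st[i],onplane(c,*ce[i],.08,T))
# wheel angle: grip line fit from dark bar at z ~80 mm via depth
v,u=np.nonzero(c["depth"]>0); K=c["camera_matrix"]
z=c["depth"][v,u]; Q=np.stack([(u-K[0,2])/K[0,0]*z,-(v-K[1,2])/K[1,1]*z,-z,np.ones_like(z)]); W=(T@Q)[:3]
k=(abs(W[2]-.08)<.003)&(np.hypot(W[0]-.5535,W[1]+.0595)<.04); B=W[:2,k]; ev,V=np.linalg.eigh(np.cov(B)); print(k.sum(),B.mean(1),np.degrees(np.arctan2(V[1,1],V[0,1])),np.sqrt(12*ev))
E
```

```text
time_s: 30.1
tcp_pos: [0.4969, -0.2352, 0.1515]
eef_rot: [-180.0, 0.0, -166.3]
contact_force: [1.2, -0.7, 0.5]
gripper_width: 0.0007
gripper_force: 0.0
time_s: 30.9
tcp_pos: [0.5843, -0.1724, 0.1613]
eef_rot: [180.0, -0.1, -166.2]
contact_force: [0.0, -1.0, 0.4]
gripper_width: 0.0006
gripper_force: 0.0
[ 0.58432066 -0.17240048  0.16130563] [ 0.01638802 -0.98678498  0.3971546 ]
red [335.4091858  102.07933194] [ 0.48417001 -0.18671383  0.07      ]
orange [473 271  23  32 171] [ 0.5723977  -0.06203971  0.08      ]
2242 [ 0.55188476 -0.05990335] 168.9746727013326 [0.01501118 0.06383956]
```

```bash
python3 -c "
from plant import r
print(r.close_job())"
```

```text
the job is handed in; nothing more can be done
None
```

I handed the job in at about 31 s: the blue disc lies flat in the orange-ringed well, and that well is in its detent under the detector. The lever is shut with its tooth in the rim slot; I take it as fully home because the knob did not move under a 38 N push.

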